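# Unlatch the insulated carrier and stow the small ring cutter

## Task

Hook the steel paddle handle recessed in the front of the grey carrier's lid, pull it up to trip the latch and raise the lid with it, then swing the lid right back past upright to its stop. Set the smaller of the two ring cutters down, upright, on the floor of the carrier's wide empty bay (do not drop it in). Leave the lid open and leave the larger cutter, the tape roll and the nozzles in the narrow bay as they stand.

Things in the scene. Friction and masses are not known exactly. Their poses are not given: they have to be found in the camera images.
- carrier: Grey plastic carrier box fixed to the table, 190 x 270 mm, rim at 75 mm, lid 50 mm thick (top at 125 mm when shut). Origin: centre of its underside. x axis from the front (paddle side, turned to the robot's left) to the hinge side, y to its left, z up. Walls 8 mm. A 69 mm wide bay at its -y end, behind a 50 mm high divider, holds two nozzles; the rest is the wide empty bay.
- paddle_edge (a point): Middle of the paddle's free edge (on its axis): a rolled steel edge 8 mm thick, 78 mm long along the carrier's y, 10 mm behind the lid's front face, 7 mm below its top. There is 33 mm free height under it, open to the front: a fingertip tilted 35 to 45 degrees, pointing down and towards the lid's hinge, goes in under it and lifts it.
- paddle_hinge (a point): Middle of the paddle's hinge line, 45 mm beyond the free edge; the flat steel paddle lies level between them in a 100 mm wide recess of the lid, open at the top and the front. Both points move with the lid. The paddle springs back (1 to 2 N at its edge) and the latch catches again if it is let go with the lid down.
- lid_hinge (a point): Middle of the lid's hinge line along the carrier's y, at the far rim, 75 mm above the table; the lid's underside lies in a plane through this line.
- lid_lip (a point): Middle of the lid's front lower edge, 190 mm from the hinge line; moves with the lid. The raised lid can be pushed on by this edge and the underside behind it, best 30 mm or more beside the middle: a latch bolt 36 mm wide hangs 20 mm deep there, up to 50 mm behind the edge.
- carrier_paddle (a joint): Paddle angle relative to the lid: 0 at rest, grows as its free edge is pulled up, stop at 0.7 rad; the latch is free from about 0.35 rad.
- carrier_lid (a joint): Lid angle: 0 shut, grows as it opens, stop at 1.72 rad (just past upright). Stiff friction hinge: the lid stays wherever it is let go; raising it takes about 5 N at its front edge, closing it 1 to 5 N.
- bay (a point): Centre of the floor of the wide empty bay, 8 mm above the table; the bay is 174 mm (carrier x) by 179 mm (carrier y), 67 mm deep.
- cutter_small_mid (a point): The smaller steel ring cutter, a plain ring 52 mm across and 34 mm high, 30 g, standing loose on the table; this point is at its centre half-way up, z along its axis. Treat it as solid: grasp it across the outside. It and the larger cutter may stand in either order, both to the left of the carrier.
- cutter_big: The larger steel ring cutter, 70 mm across and 34 mm high, loose; origin under its centre. To be left alone.
- tape_roll: Brown roll of tape, 92 mm across and 48 mm high, loose, lying flat at the right of the table; origin under its centre. To be left alone.
- nozzle_0: Steel piping nozzle, 27 mm wide, 40 mm high, standing loose in the narrow bay; origin under its centre. To be left alone.
- nozzle_1: The other piping nozzle, the same, in the narrow bay. To be left alone.
Not all that is in view belongs to the job. Leave any purple look-alike of the part that bears cutter_small_mid alone.

How it is judged (in metres and radians):
On the way, in this order (a step that is already met when the one before it is completed fails the run):
1. the paddle is pulled and the lid rises with it (value of joint carrier_paddle above 0.3 rad and value of joint carrier_lid above 0.1 rad), for 0.1 s.
2. the lid is swung back to its stop (value of joint carrier_lid above 1.55 rad), for 0.2 s.
At the end, for the whole second after the job is handed in: The lid stands open at its stop (over 1.55 rad); the smaller cutter stands upright (within 0.15 rad), at rest, on the floor of the wide bay (its mid-point 10 to 24 mm above the bay's floor) (value of joint carrier_lid above 1.55 rad and x of cutter_small_mid in the frame of bay between -0.065 and 0.065 m and y of cutter_small_mid in the frame of bay between -0.067 and 0.067 m and z of cutter_small_mid in the frame of bay between 0.01 and 0.024 m and angle between cutter_small_mid's own z axis and vertical below 0.15 rad and linear speed of cutter_small below 0.02 m/s); the robot touches nothing.
It fails at once if the larger cutter is shifted by more than 20 mm (distance of cutter_big from where it was at the start of the episode above 0.02 m).
It fails at once if the tape roll is shifted by more than 20 mm (distance of tape_roll from where it was at the start of the episode above 0.02 m).
It fails at once if a nozzle is shifted by more than 20 mm or tipped over (distance of any of nozzle_0, nozzle_1 from where it was at the start of the episode above 0.02 m or angle between any of nozzle_0, nozzle_1's own z axis and vertical above 0.5 rad).
It fails at once if the smaller cutter is dropped into the carrier (over 0.7 m/s, a fall of more than about 25 mm) (horizontal distance between cutter_small_mid and bay below 0.09 m and z of cutter_small_mid in the frame of bay below 0.1 m and linear speed of cutter_small above 0.7 m/s).
It also fails if it takes over 72 s, if anything falls off the work surface, if the arm or the gripper's body presses on something with over 40 N, if the wrist force passes 120 N, or if a joint passes its speed limit or range.

## Robot

A 7-joint arm with a two-finger parallel gripper is mounted at the origin on a cart in front of the work surface, level with it; the furniture and walls round the work are solid. World frame = base frame: x ahead of the robot, y to its left, z up, the work surface at z = 0. Lengths are in mm, angles in rad, forces in N, time in s.
With the tool pointing down it reaches from about 425 to 875 mm from the base axis. Payload 9.9 kg.
Tool frame: the origin (TCP) lies at the centre of the arm's flange, where the gripper is bolted on; the fingertips stand 173 mm ahead of it and the grasp point (between the pads) lies 155 mm ahead of it; z points along the fingers, y is the direction in which the jaws open and shut (so a half turn about z gives the same grasp; the last joint's range is limited). The gripper opens to 85 mm and grips with 20 to 120 N. Pads are 22 mm wide; open, the fingers measure 114 mm over their backs; the gripper's body (76 mm by 85 mm) begins 54 mm behind the grasp point. The pads swing forward as they close: fully open they stand 13 mm farther back than shut.
Start: joints at [1.233, 0.576, 0.025, 1.437, -0.015, 1.129, -0.057], TCP at [169.487, -653.382, 404.689] pointing down, gripper open.
Joint ranges: [-2.76, 2.76], [-0.34, 2.15], [-1.52, 1.57], [0.19, 2.46], [-1.09, 4.23], [0.17, 1.99], [-2.82, 2.82]. Speed limits (rad/s): [2.22, 2.22, 3.01, 3.01, 3.14, 3.14, 3.14].

## Interface

Orientations are given as a unit quaternion [x, y, z, w].
In Python, from workcell import manip gives the robot as it stands. Calls block until the motion is done:
- manip.move_ptp(position, orientation): joint-space move of the TCP to a pose.
- manip.move_l(position, frame=None, speed=150, f_stop=None): straight line of the TCP; frame=None keeps the orientation; speed is the mean speed in mm/s. With f_stop (N) it stops when the force on the tool has changed by that much, and returns True; else False.
- manip.movej(angles): joint-space move.
- manip.gripper_open() and manip.grab(f_grip=None): open the fingers fully, or close them until they stop; f_grip is the grip in N (None keeps the last).
- manip.hold(seconds).
- manip.ik(position, orientation): joint angles nearest the present ones, or None.
- manip.sense(): the state.
- manip.grab_frame(name): name is "scene" or "top"; returns a dict with "pixels" (384x512x3 uint8, blue, green, red), "mtx" (3x3 intrinsics, pixels), "origin" and "rotation" of the camera in the world. Camera axes: x right, y down, z forward; pixel columns grow to the right and rows downward; lengths in mm; the calibration is good to about 2 mm. A picture is of the moment at which its call begins. There is no depth.
A pose or a line that the arm cannot do raises manip.PlanningError and nothing moves.
- manip.job_done(): hands the job in, once; it reports no verdict.
Trained networks look in a picture, given as the dict that the camera call returned (one of the last four; its "shot" number tells which), for a name from the list of things; names that differ only in an ending like _2 or _b are one class to them, and where a whole thing is asked for, a point or a joint stands for the part that bears it (a point fixed in the world has none). Each returns a list of dicts, best first, with "score" (0 to 1); they miss things now and then, are a little off and sometimes report something else, mostly with a low value. They report only what shows in the picture. A call takes as long as a camera call. They do not tell look-alikes from the thing itself.
- manip.search_frame(picture, label): "box" ([left, top, width, height] in pixels, round what is visible of it).
- manip.pinpoint(picture, label): "uv" ([column, row] in pixels: a listed point, or the origin of a listed thing).
The state is a dict: "time": time; "q": joint angles; "qd": joint speeds; "joint_torque": joint torques, N m; "tcp_pos": TCP position; "tcp_rot": TCP orientation; "contact_force": force on the tool from outside, world axes, zero at the start; "ft_torque": the same for the moment, N m; "grip_width": finger opening in mm.
Only numpy, scipy, OpenCV 4.12 (cv2) and the standard library are available. Lean on these libraries where they do the work, as an engineer would, in place of code of your own. Each camera call takes 0.05 s, during which the arm holds its last target.

## Working session

There is one attempt and no reset: what is moved stays moved. The work goes in short steps, each a Python script; the robot and the scene stay as the last script left them, time stands still between calls to the robot, and variables do not carry over. Pictures are saved under pics/ and viewed, and the job is handed in when it is done.

```bash
ls; mkdir -p pics
cat > h.py <<'E'
from workcell import manip
import numpy as np, cv2
from scipy.spatial.transform import Rotation as R
def ray(p,uv):
    d=np.linalg.solve(np.array(p["mtx"]),[uv[0],uv[1],1.0]); return np.array(p["origin"]).ravel(), np.array(p["rotation"])@d
def onz(p,uv,z):
    o,d=ray(p,uv); return o+d*(z-o[2])/d[2]
def proj(p,X):
    c=np.array(p["rotation"]).T@(np.array(X)-np.array(p["origin"]).ravel()); u=np.array(p["mtx"])@c; return u[:2]/u[2]
def tri(obs):
    A=np.zeros((3,3));b=np.zeros(3)
    for p,uv in obs:
        o,d=ray(p,uv); d=d/np.linalg.norm(d); M=np.eye(3)-np.outer(d,d); A+=M;b+=M@o
    return np.linalg.solve(A,b)
E
python3 - <<'E'
from h import *
np.set_printoptions(precision=1,suppress=True)
P={}
for n in("scene","top"):
    p=P[n]=manip.grab_frame(n); cv2.imwrite(f"pics/{n}0.png",p["pixels"]); print(n,p["origin"],p["rotation"])
for l in["paddle_edge","paddle_hinge","lid_hinge","lid_lip","bay","carrier","cutter_small_mid","cutter_big","tape_roll","nozzle_0"]:
    o=[]
    for n in P:
        r=manip.pinpoint(P[n],l); print(l,n,[(np.round(x["uv"],1).tolist(),round(x["score"],2)) for x in r[:3]])
        if r:o.append((P[n],r[0]["uv"]))
    if len(o)==2: print("   tri",tri(o))
s=manip.sense();print(s["time"],s["tcp_pos"],s["tcp_rot"],s["grip_width"])
E
```

```text
pics
scene [-327.8  770.1  882.4] [-0.4  0.8 -0.4  0.2]
top [ 414.6  -57.3 1738.6] [-0.7  0.7 -0.   0. ]
paddle_edge scene [([264.2, 182.8], 0.56)]
paddle_edge top [([277.5, 173.2], 0.67)]Traceback (most recent call last):
  File "<stdin>", line 11, in <module>
  File "h.py", line 13, in tri
    o,d=ray(p,uv); d=d/np.linalg.norm(d); M=np.eye(3)-np.outer(d,d); A+=M;b+=M@o
        ~~~^^^^^^
  File "h.py", line 5, in ray
    d=np.linalg.solve(np.array(p["mtx"]),[uv[0],uv[1],1.0]); return np.array(p["origin"]).ravel(), np.array(p["rotation"])@d
                                                                                                   ~~~~~~~~~~~~~~~~~~~~~~~^~
ValueError: matmul: Input operand 1 has a mismatch in its core dimension 0, with gufunc signature (n?,k),(k,m?)->(n?,m?) (size 3 is different from 4)
```

Rotation is a quaternion.

```bash
sed -i 's/np.array(p\["rotation"\])/R.from_quat(p["rotation"]).as_matrix()/g' h.py
python3 - <<'E'
from h import *
np.set_printoptions(precision=1,suppress=True)
P={}
for n in("scene","top"):
    p=P[n]=manip.grab_frame(n); cv2.imwrite(f"pics/{n}0.png",p["pixels"]); print(n,p["origin"],p["rotation"])
for l in["paddle_edge","paddle_hinge","lid_hinge","lid_lip","bay","carrier","cutter_small_mid","cutter_big","tape_roll","nozzle_0"]:
    o=[]
    for n in P:
        r=manip.pinpoint(P[n],l); print(l,n,[(np.round(x["uv"],1).tolist(),round(x["score"],2)) for x in r[:3]])
        if r:o.append((P[n],r[0]["uv"]))
    if len(o)==2: print("   tri",tri(o))
s=manip.sense();print(s["time"],s["tcp_pos"],s["tcp_rot"],s["grip_width"],R.from_quat(s["tcp_rot"]).as_matrix())
E
```

```text
scene [-327.8  770.1  882.4] [-0.4  0.8 -0.4  0.2]
top [ 414.6  -57.3 1738.6] [-0.7  0.7 -0.   0. ]
paddle_edge scene [([263.6, 181.4], 0.66), ([325.0, 181.2], 0.46)]
paddle_edge top [([280.1, 172.9], 0.89)]
   tri [ 576.6 -135.   111.6]
paddle_hinge scene [([270.0, 177.7], 0.62), ([204.7, 256.7], 0.34)]
paddle_hinge top [([293.3, 177.1], 0.86)]
   tri [ 568.5 -172.6  115.3]
lid_hinge scene [([303.3, 180.7], 0.76), ([205.5, 256.7], 0.5)]
lid_hinge top []
lid_lip scene [([259.2, 193.2], 0.92)]
lid_lip top [([275.4, 174.5], 0.67)]
   tri [ 577.2 -119.    67.9]
bay scene [([257.5, 194.3], 0.42)]
bay top []
carrier scene [([283.2, 201.5], 0.74)]
carrier top []
cutter_small_mid scene [([164.8, 280.1], 0.55), ([200.9, 285.4], 0.5)]
cutter_small_mid top [([147.0, 205.1], 0.63), ([161.3, 226.0], 0.48)]
   tri [477.8 345.5  12.6]
cutter_big scene [([206.4, 257.0], 0.65)]
cutter_big top [([191.4, 199.4], 0.52)]
   tri [495.9 185.1  -4.1]
tape_roll scene [([325.1, 182.1], 0.81)]
tape_roll top [([363.7, 187.6], 0.73), ([295.5, 178.9], 0.15)]
   tri [ 529.8 -439.8   10.3]
nozzle_0 scene []
nozzle_0 top [([146.4, 199.5], 0.7)]
1.3 [ 169.5 -653.4  404.7] [1.  0.1 0.  0. ] 85.43533818878402 [[ 1.   0.3  0. ]
 [ 0.3 -1.  -0. ]
 [ 0.   0.  -1. ]]
```

View pics/scene0.png

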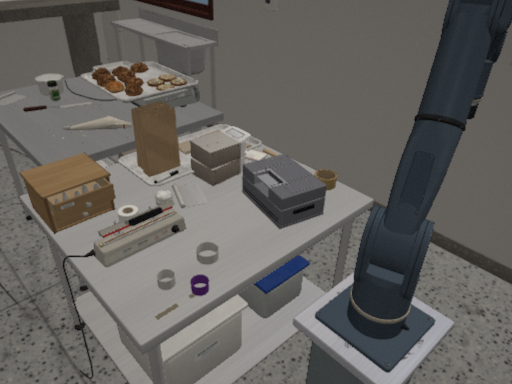

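View pics/top0.png

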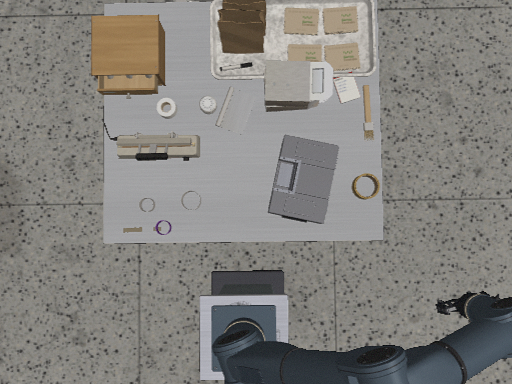

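The scene shows the carrier shut, with the paddle recess at about (268,178). In the top view the recess is at (287,175), the small cutter at (147,205), the big cutter at (191,200), the purple look-alike at (163,227) and the tape roll at (365,186). I'll zoom in to refine the carrier pose.

Run:
```python
import cv2
a=cv2.imread("pics/top0.png");b=cv2.imread("pics/scene0.png")
cv2.imwrite("pics/topc.png",cv2.resize(a[125:230,260:350],None,fx=5.6,fy=5.6,interpolation=cv2.INTER_CUBIC))
cv2.imwrite("pics/scc.png",cv2.resize(b[150:225,235:330],None,fx=7,fy=7,interpolation=cv2.INTER_CUBIC))
```

```text
(no output)
```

View pics/topc.png

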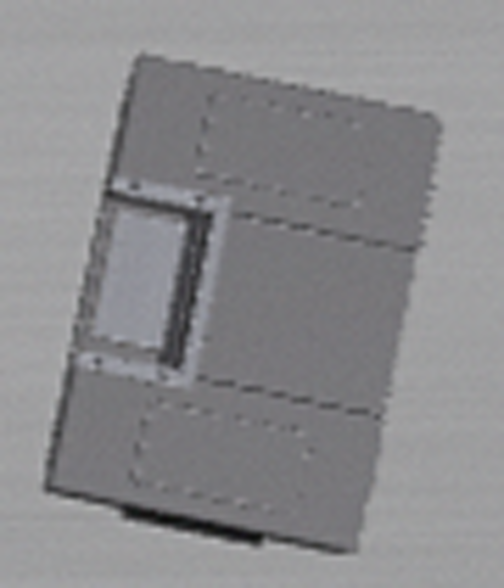

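View pics/scc.png

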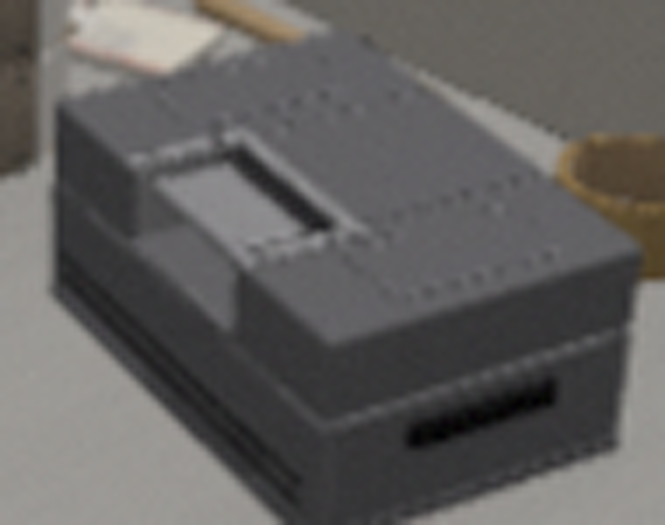

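```bash
cat > fit.py <<'E'
from h import *
from scipy.optimize import least_squares
np.set_printoptions(precision=2,suppress=True)
P={n:manip.grab_frame(n) for n in("scene","top")}
T=(np.array([[137,57],[440,120],[355,552],[45,490]])+.5)/5.6-.5+[260,125]
S=(np.array([[60,108],[637,256],[330,347],[345,33]])+.5)/7-.5+[235,150]
L=np.array([[-95,135],[95,135],[95,-135],[-95,-135]])
def W(v,l,z): c,s=np.cos(v[2]),np.sin(v[2]); return [v[0]+c*l[0]-s*l[1],v[1]+s*l[0]+c*l[1],z]
def f(v,w=(1,1)):
    r=[]
    for i in range(4): r.append(w[0]*(proj(P["top"],W(v,L[i],125))-T[i]))
    for i,j in enumerate([0,2,3,1]): r.append(w[1]*(proj(P["scene"],W(v,L[j],125))-S[i]))
    return np.concatenate(r)
for w in[(1,1),(1,0),(0,1)]:
    s=least_squares(f,[550,-220,-1.7],args=(w,)); print(w,s.x,s.fun)
    
for l in["cutter_small_mid","cutter_big","tape_roll"]:
    for n in P: print(l,n,[(np.round(x["box"],1).tolist(),round(x["score"],2)) for x in manip.search_frame(P[n],l)[:3]])
for uv in[(147,205),(191,200)]: print(onz(P["top"],uv,17))
v=least_squares(f,[550,-220,-1.7]).x
for n,l,z in[("edge",[-85,0],118),("hinge",[-40,0],118),("lidhinge",[95,0],75),("bay",[0,38],8)]:
    print(n,np.array(W(v,l,z)))
E
python3 fit.py
python3 - <<'E'
import cv2
a=cv2.imread("pics/top0.png");b=cv2.imread("pics/scene0.png")
A=cv2.resize(a[185:240,130:210],None,fx=7,fy=7,interpolation=cv2.INTER_CUBIC)
B=cv2.resize(b[235:300,150:230],None,fx=7,fy=7,interpolation=cv2.INTER_CUBIC)
cv2.imwrite("pics/cut_t.png",A);cv2.imwrite("pics/cut_s.png",B)
E
```

```text
(1, 1) [ 553.65 -210.14   -1.79] [-0.8  -0.28  0.1  -0.16 -0.62  0.88 -0.69  0.25 -1.11 -1.4   1.83 -1.52
 -0.13 -0.33  0.57 -1.48]
(1, 0) [ 554.21 -211.84   -1.79] [-0.43 -0.4   0.51 -0.43  0.01  0.65 -0.09  0.17 -0.   -0.    0.   -0.
  0.   -0.    0.   -0.  ]
(0, 1) [ 549.52 -204.37   -1.8 ] [-0.    0.   -0.    0.   -0.    0.   -0.    0.   -1.46 -0.59  1.65 -0.39
 -0.66  0.82  0.48 -0.67]
cutter_small_mid scene [([193.1, 272.4, 18.5, 23.5], 0.67), ([154.4, 269.7, 21.4, 20.3], 0.63)]
cutter_small_mid top [([138.5, 199.6, 15.5, 12.9], 0.52), ([155.4, 224.2, 15.1, 7.3], 0.43)]
cutter_big scene [([195.0, 243.6, 25.2, 19.9], 0.92), ([312.6, 166.4, 23.6, 26.2], 0.29)]
cutter_big top []
tape_roll scene [([314.6, 167.7, 23.2, 24.3], 0.86)]
tape_roll top [([268.8, 136.9, 69.7, 86.8], 0.67), ([349.6, 172.0, 28.3, 22.6], 0.66)]
[476.31 342.26  17.  ]
[492.36 183.09  17.  ]
edge [ 572.23 -127.19  118.  ]
hinge [ 562.39 -171.11  118.  ]
lidhinge [ 532.88 -302.84   75.  ]
bay [ 590.73 -218.44    8.  ]
```

View pics/cut_t.png

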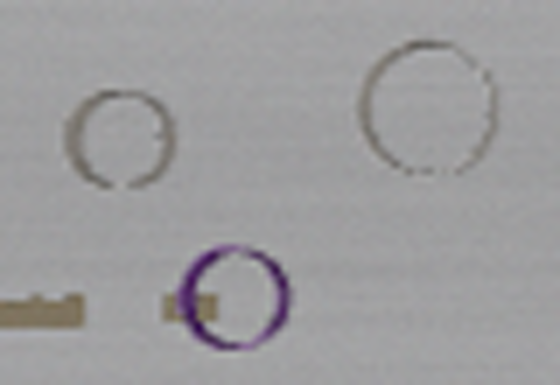

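View pics/cut_s.png

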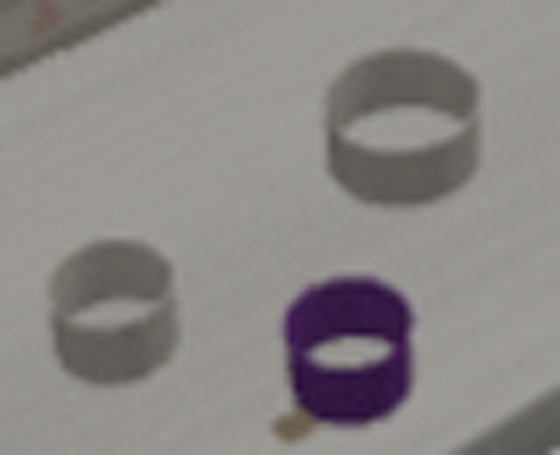

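The crops show the grey small ring (top view about (146.8,204.4)), the grey big ring and the purple one, all clearly separate. The carrier fit is about (554,-211) with yaw -1.79. Next I'll plan the hook path and check IK.

Run:
```python
from h import *
np.set_printoptions(precision=1,suppress=True)
manip.grab(30)
p,q=hook(0,0,.73,3,-130,1)
manip.move_ptp(p,q)
p,q=hook(0,0,.73,3,-25,1)
print(manip.move_l(p,q,150))
s=manip.sense();print(s["time"],s["tcp_pos"],p,s["contact_force"],s["grip_width"])
for n in("scene","top"):
    f=manip.grab_frame(n);a=f["pixels"]
    X=car(-85,0,118)
    c=a[140:220,225:325] if n=="scene" else a[125:230,240:350]
    cv2.imwrite(f"pics/{n}1.png",cv2.resize(c,None,fx=6,fy=6,interpolation=cv2.INTER_CUBIC)[:600])
```

```text
False
6.0167 [604.4  14.3 254.1] [604.   13.6 253.5] [ 0.6  0.5 -0.4] -0.17533625185682153
```

View pics/scene1.png

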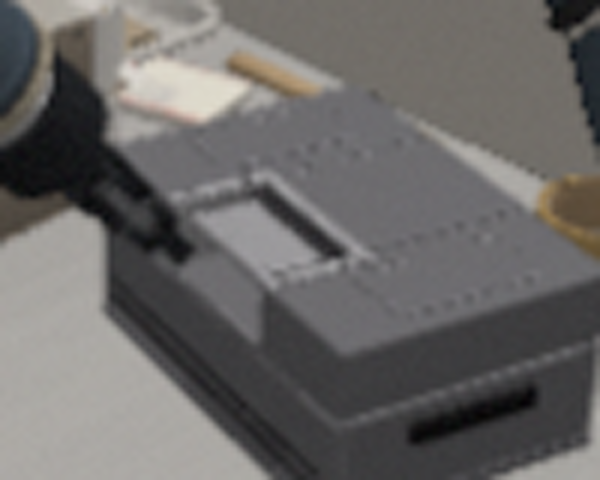

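View pics/top1.png

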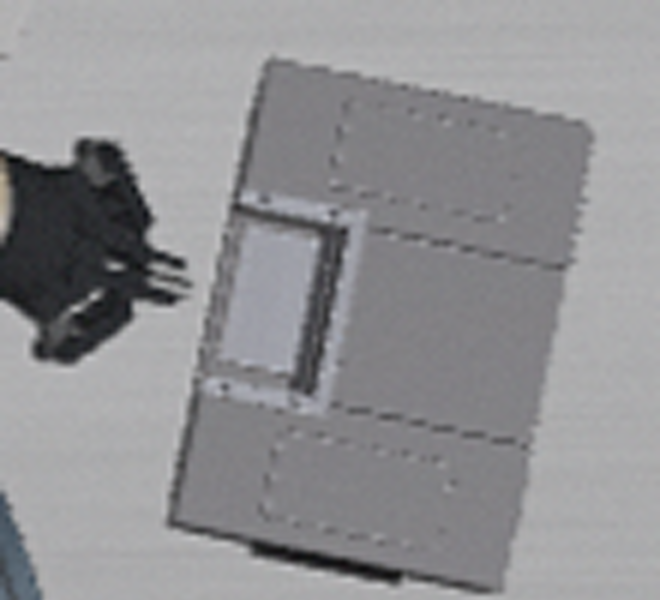

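The gripper is lined up with the middle of the recess: tips at about (187,280) and paddle edge at about (225,290) in the top crop. Inserting now.

Run:
```python
from h import *
np.set_printoptions(precision=1,suppress=True)
p,q=hook(0,0,.73,3,13,1)
print("tip pred",)
f=manip.grab_frame("top"); pp,_=hook(0,0,.73,3,-25,1); d=np.sin(.73)*cx-np.cos(.73)*ez; print("pred tip px",proj(f,pp+173*d), "crop",(proj(f,pp+173*d)-[240,125])*6)
print(manip.move_l(p,q,50,f_stop=8))
s=manip.sense();print(s["time"],s["tcp_pos"],p,s["contact_force"])
for n in("scene","top"):
    f=manip.grab_frame(n);a=f["pixels"]
    c=a[140:220,225:325] if n=="scene" else a[125:225,240:350]
    cv2.imwrite(f"pics/{n}2.png",cv2.resize(c,None,fx=6,fy=6,interpolation=cv2.INTER_CUBIC)[:600])
```

```text
tip pred
pred tip px [269.6 172. ] crop [177.9 282. ]
False
7.075 [598.6 -10.9 225.3] [598.5 -11.1 225.2] [0.1 0.6 0.4]
```

View pics/scene2.png

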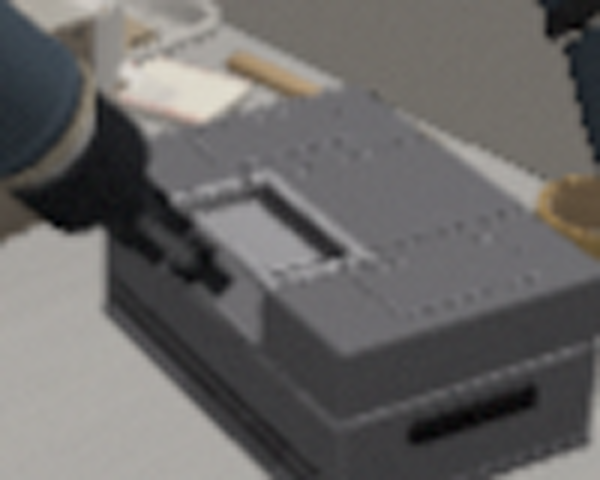

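View pics/top2.png

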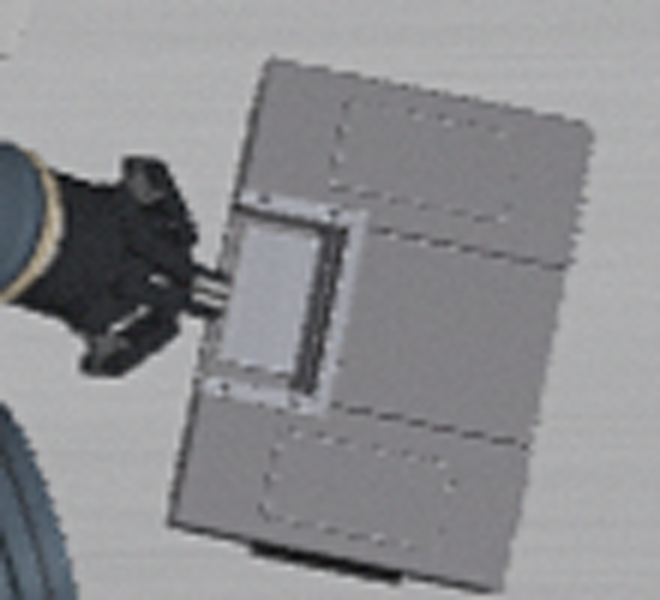

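The tips are tucked under the edge (top crop about (228,290)) with no contact force. Lifting.

Run:
```python
from h import *
np.set_printoptions(precision=1,suppress=True)
def go(th,pa,t,g,s,v):
    p,q=hook(th,pa,t,g,s,1); r=manip.move_l(p,q,v,f_stop=35); x=manip.sense(); print(th,pa,r,x["time"],x["contact_force"],x["tcp_pos"]-p)
    return r
go(0,.3,.73,0,16,40); go(0,.65,.73,0,17,40); go(.12,.65,.73,0,17,50); go(.3,.65,.7,0,17,60)
for n in("scene","top"):
    f=manip.grab_frame(n);a=f["pixels"]
    c=a[120:220,225:325] if n=="scene" else a[125:225,240:350]
    cv2.imwrite(f"pics/{n}3.png",cv2.resize(c,None,fx=6,fy=6,interpolation=cv2.INTER_CUBIC)[:600])
```

```text
0 0.3 False 7.6833 [ 1.5  8.4 -0.6] [0.5 2.3 0.6]
0 0.65 False 8.2167 [1.6 3.5 0.2] [0.2 0.4 0.2]
0.12 0.65 False 8.8083 [1.2 2.9 0.9] [-0.1 -0.2  0.2]
0.3 0.65 False 9.5917 [0.6 3.9 0.6] [-0.1 -0.1  0.3]
```

View pics/scene3.png

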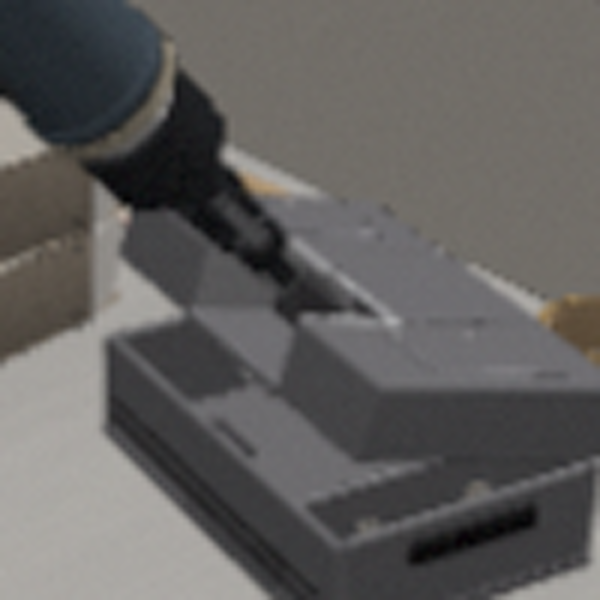

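View pics/top3.png

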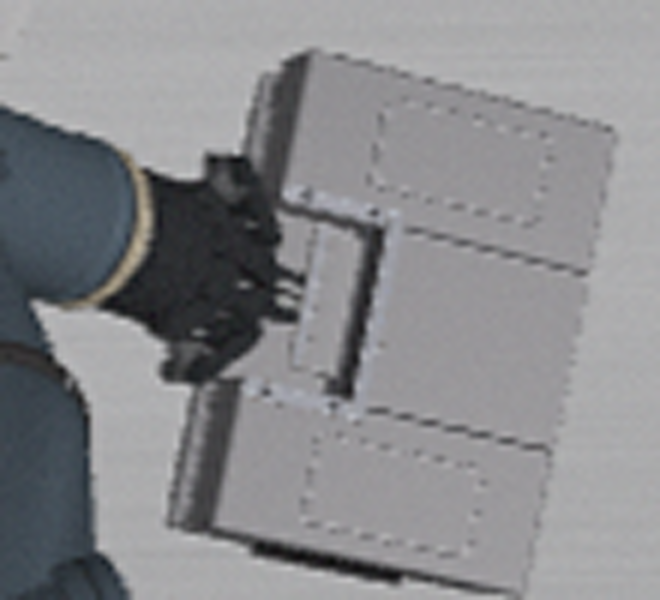

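The lid is up about 0.3 rad with the paddle pulled. Continuing along the arc to the stop.

Run:
```python
from h import *
np.set_printoptions(precision=1,suppress=True)
for th in [.5,.7,.9,1.1,1.3,1.45,1.58,1.66]:
    t=.7-.45*(th-.3)
    p,q=hook(th,.65,t,0,20,1); r=manip.move_l(p,q,90,f_stop=25); x=manip.sense(); print(th,r,x["time"],x["contact_force"],x["tcp_pos"]-p)
    if r: break
for n in("scene","top"):
    f=manip.grab_frame(n);a=f["pixels"]
    c=a[60:220,225:345] if n=="scene" else a[125:225,240:350]
    cv2.imwrite(f"pics/{n}4.png",cv2.resize(c,None,fx=4,fy=4,interpolation=cv2.INTER_CUBIC)[:600])
```

```text
0.5 False 10.4 [1.4 4.5 2.4] [ 0.  -0.1  0.5]
0.7 False 11.1167 [1.7 4.1 1.8] [-0.   0.2 -0.2]
0.9 False 11.825 [1.4 3.8 1.9] [ 0.1  0.6 -0.4]
1.1 False 12.5333 [0.2 4.2 3.4] [ 0.   0.6 -0.1]
1.3 False 13.2333 [-0.4  2.3  2.9] [ 0.1  0.6 -0. ]
1.45 False 13.7917 [0.7 1.8 3.2] [-0.   0.4  0. ]
1.58 False 14.3 [-0.6  2.5  2.2] [0.  0.4 0. ]
1.66 False 14.6667 [0.8 4.5 2.7] [0.7 1.3 0.2]
```

View pics/scene4.png

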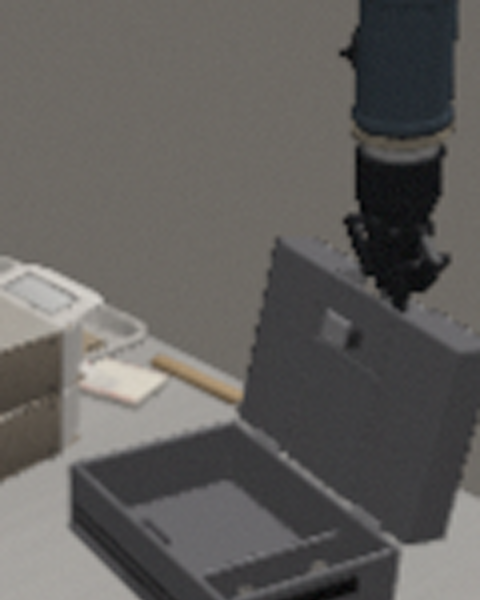

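View pics/top4.png

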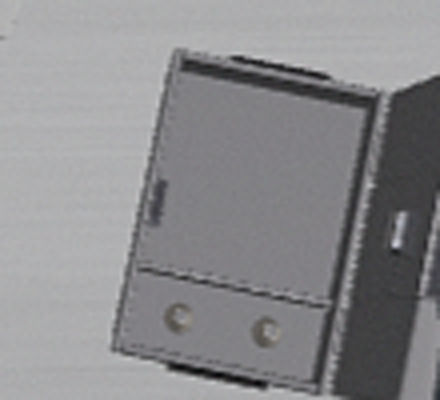

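The lid is near upright, both nozzles are still standing, and the wide bay is in view. Pushing on until contact with the stop.

Run:
```python
from h import *
np.set_printoptions(precision=1,suppress=True)
for th in [1.72,1.78]:
    p,q=hook(th,.65,.05,0,20,1); r=manip.move_l(p,q,40,f_stop=15); x=manip.sense(); print(th,r,x["time"],x["contact_force"],x["tcp_pos"]-p)
    if r: break
manip.hold(.3)
x=manip.sense(); print(x["contact_force"])
d=R.from_quat(x["tcp_rot"]).as_matrix()[:,2]
# ease off slightly towards front, then pull straight out
manip.move_l(x["tcp_pos"]+cx*3,None,40)
manip.move_l(x["tcp_pos"]+cx*3-d*110,None,150)
x=manip.sense(); print(x["time"],x["contact_force"],x["tcp_pos"])
for n in("scene","top"):
    f=manip.grab_frame(n);a=f["pixels"]
    c=a[60:220,225:345] if n=="scene" else a[125:225,240:350]
    cv2.imwrite(f"pics/{n}5.png",cv2.resize(c,None,fx=4,fy=4,interpolation=cv2.INTER_CUBIC)[:600])
    for th in(1.5,1.6,1.72):
        print(n,th,[ (proj(f,car(95-190*np.cos(th),y,75+190*np.sin(th)))-([225,60] if n=="scene" else [240,125]))*4 for y in(135,-135)])
```

```text
1.72 True 15.0167 [-1.6  2.8  8.3] [ 3.7 14.3  4.7]
[-2.   3.1  8.9]
16.45 [-0.5 -0.6 -0.7] [ 522.1 -355.1  498.8]
scene 1.5 [array([235.7, 240.3]), array([417.9, 356.6])]
scene 1.6 [array([252.6, 236.2]), array([436.1, 351.4])]
scene 1.72 [array([272.4, 234. ]), array([457.2, 347.9])]
top 1.5 [array([407.5,  51.2]), array([338.4, 393.3])]
top 1.6 [array([431.7,  56.1]), array([362.8, 398.4])]
top 1.72 [array([460.1,  62.4]), array([391.5, 404.5])]
```

View pics/scene5.png

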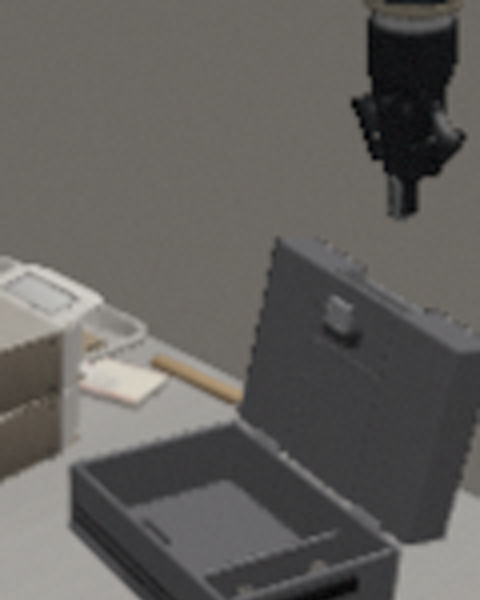

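View pics/top5.png

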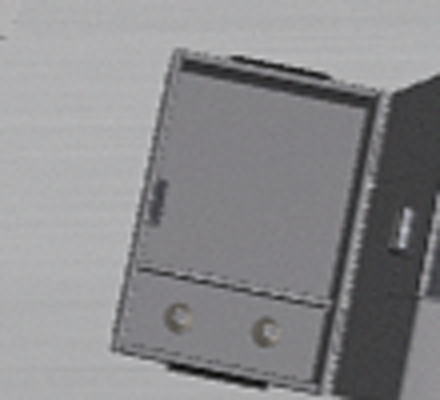

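Run:
```python
from h import *
np.set_printoptions(precision=1,suppress=True)
o=[]
for n in("scene","top"):
    f=manip.grab_frame(n);a=f["pixels"].copy()
    r=manip.pinpoint(f,"lid_lip"); print(r)
    if r:o.append((f,r[0]["uv"]))
    x0,y0,x1,y1=(280,100,350,200) if n=="scene" else (320,135,400,235)
    S=6;c=cv2.resize(a[y0:y1,x0:x1],None,fx=S,fy=S,interpolation=cv2.INTER_CUBIC)
    for th,col in((1.5,(0,0,255)),(1.6,(0,255,255)),(1.72,(0,255,0))):
        pts=[tuple(int(v) for v in (proj(f,car(95-190*np.cos(th),y,75+190*np.sin(th)))+.5-[x0,y0])*S) for y in(135,-135)]
        cv2.line(c,pts[0],pts[1],col,1)
    cv2.imwrite(f"pics/{n}6.png",c)
if len(o)==2:
    X=tri(o);v=X-car(95,0,75);print(X,np.arctan2(v[2],-v@cx),np.linalg.norm(v))
```

```text
[{'uv': [313.1, 132.6], 'score': 0.61}]
[{'uv': [347.4, 180.1], 'score': 0.81}]
[ 537.2 -336.1  255. ] 1.7381641883387626 182.836047088879
```

View pics/scene6.png

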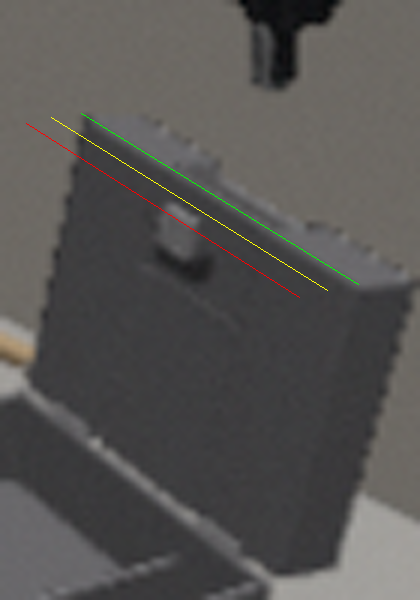

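View pics/top6.png

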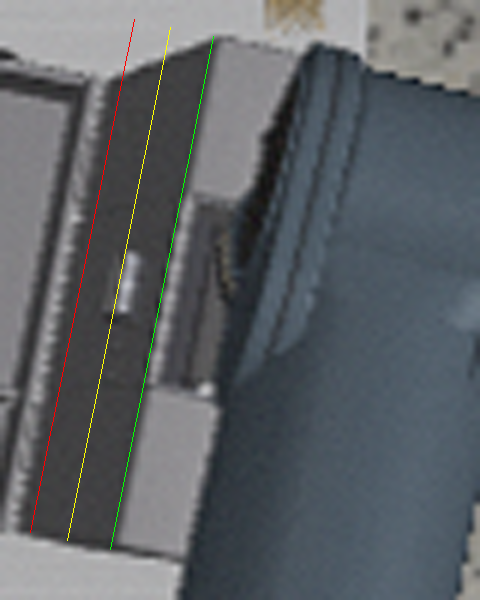

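Both views agree with the 1.72 rad line, so the lid is at its stop. Now for the small cutter.

Run:
```python
from h import *
np.set_printoptions(precision=1,suppress=True)
f=manip.grab_frame("top"); c=onz(f,(146.8,204.4),20); print(c)
q=quat(0,1)
p=np.array([c[0],c[1],330]); print(manip.ik(p,q), manip.ik(car(-10,38,350),q), manip.ik(car(-10,38,186),q))
manip.move_ptp(p,q); manip.gripper_open()
x=manip.sense(); print(x["time"],x["tcp_pos"])
for n in("scene","top"):
    f=manip.grab_frame(n);a=f["pixels"]
    x0,y0,x1,y1=(130,200,250,310) if n=="scene" else (110,170,220,250)
    cv2.imwrite(f"pics/{n}7.png",cv2.resize(a[y0:y1,x0:x1],None,fx=5,fy=5,interpolation=cv2.INTER_CUBIC))
```

```text
[478.4 342.3  20. ]
[-0.2  0.6 -0.7  1.8  0.5  1.  -1.4] [ 0.6  0.6 -0.5  1.6  0.3  1.  -0.3] [ 0.5  0.8 -0.4  1.8  0.5  0.7 -0.4]
20.1667 [478.4 342.3 330. ]
```

View pics/scene7.png

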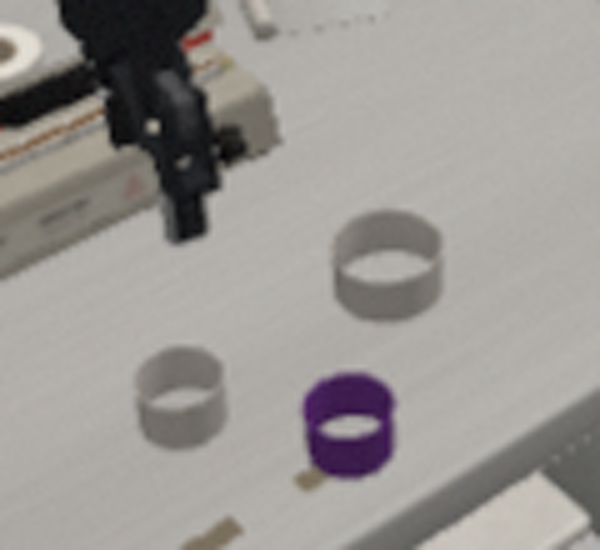

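View pics/top7.png

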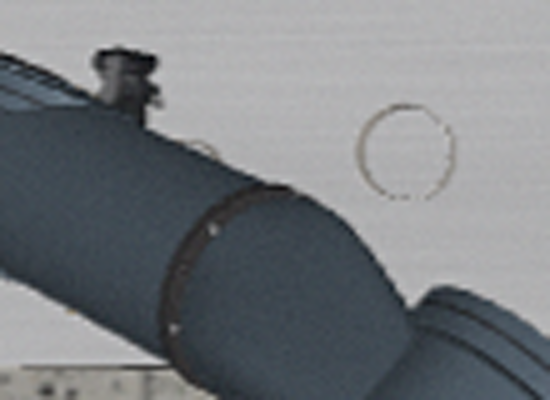

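Run:
```python
from h import *
np.set_printoptions(precision=1,suppress=True)
manip.move_l([478.4,342.3,222],None,150)
f=manip.grab_frame("scene");a=f["pixels"]; print(proj(f,[478.4,342.3,17]), onz(f,(166.2,279.6),17))
x0,y0,x1,y1=(130,200,250,310)
cv2.imwrite("pics/scene8.png",cv2.resize(a[y0:y1,x0:x1],None,fx=5,fy=5,interpolation=cv2.INTER_CUBIC))
```

```text
[166.4 278.5] [475.  345.3  17. ]
```

View pics/scene8.png

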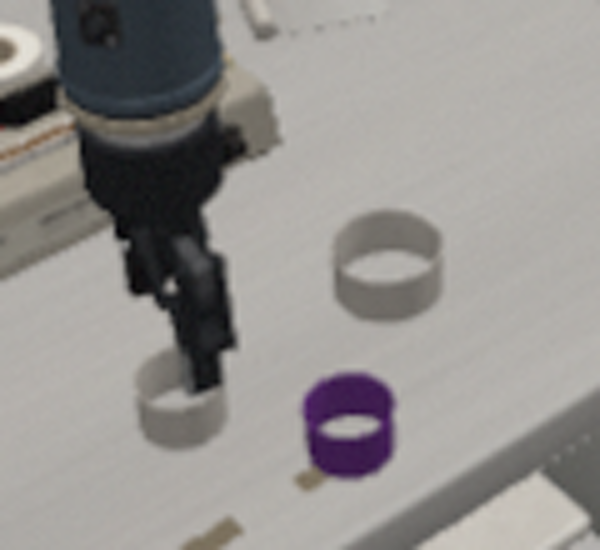

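The two views agree to about 4 mm. I'll descend on (477.5,343) with a force guard, grasp and lift.

Run:
```python
from h import *
np.set_printoptions(precision=1,suppress=True)
r=manip.move_l([477.5,343,178],None,80,f_stop=6); x=manip.sense(); print(r,x["tcp_pos"],x["contact_force"])
if not r:
    manip.grab(30); x=manip.sense(); print(x["grip_width"],x["contact_force"],x["time"])
    manip.move_l([477.5,343,380],None,150)
    x=manip.sense(); print(x["grip_width"],x["contact_force"],x["time"])
for n in["scene"]:
    f=manip.grab_frame(n);a=f["pixels"]
    x0,y0,x1,y1=(110,150,250,310)
    cv2.imwrite("pics/scene9.png",cv2.resize(a[y0:y1,x0:x1],None,fx=3.7,fy=3.7,interpolation=cv2.INTER_CUBIC))
```

```text
False [477.4 343.2 177.9] [-0.2 -0.2  1.1]
51.05320301216274 [-1.4 -0.7  5.9] 22.3083
51.217007460438346 [-0.4  0.9 -1.1] 23.8083
```

View pics/scene9.png

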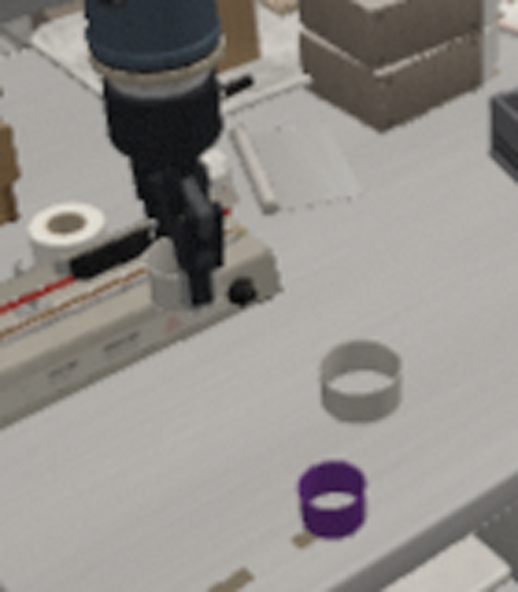

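The cutter is held (51 mm, upright between the fingers). Carrying it over the bay now.

Run:
```python
from h import *
np.set_printoptions(precision=1,suppress=True)
b=car(-12,40,0)
try: manip.move_l([b[0],b[1],380],None,250)
except manip.PlanningError as e: print(e); manip.move_ptp([b[0],b[1],380],quat(0,1))
x=manip.sense(); print(x["tcp_pos"],x["grip_width"],x["time"])
manip.move_l([b[0],b[1],230],None,120)
for n in("scene","top"):
    f=manip.grab_frame(n);a=f["pixels"]
    x0,y0,x1,y1=(215,80,345,230) if n=="scene" else (250,125,380,235)
    cv2.imwrite(f"pics/{n}10.png",cv2.resize(a[y0:y1,x0:x1],None,fx=4,fy=4,interpolation=cv2.INTER_CUBIC))
```

```text
[ 595.6 -207.2  380.2] 50.858220182290395 26.2667
```

View pics/scene10.png

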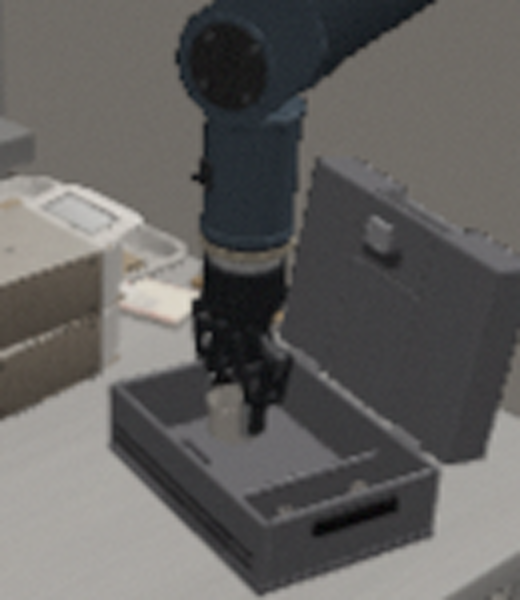

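View pics/top10.png

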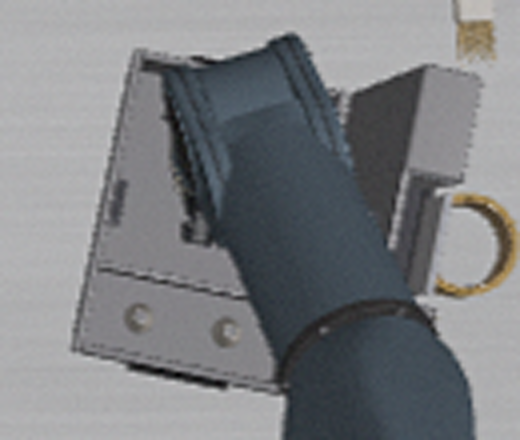

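Run:
```python
from h import *
np.set_printoptions(precision=1,suppress=True)
x=manip.sense();p=np.array(x["tcp_pos"])
print(manip.move_l([p[0],p[1],193],None,80,f_stop=6))
r=manip.move_l([p[0],p[1],182],None,15,f_stop=4); x=manip.sense(); print(r,x["tcp_pos"],x["contact_force"],x["time"])
for n in("scene",):
    f=manip.grab_frame(n);a=f["pixels"]
    x0,y0,x1,y1=(235,150,330,235)
    cv2.imwrite(f"pics/{n}11.png",cv2.resize(a[y0:y1,x0:x1],None,fx=6,fy=6,interpolation=cv2.INTER_CUBIC))
```

```text
False
True [ 595.8 -208.4  186.7] [-0.3  0.4  6.1] 28.8833
```

View pics/scene11.png

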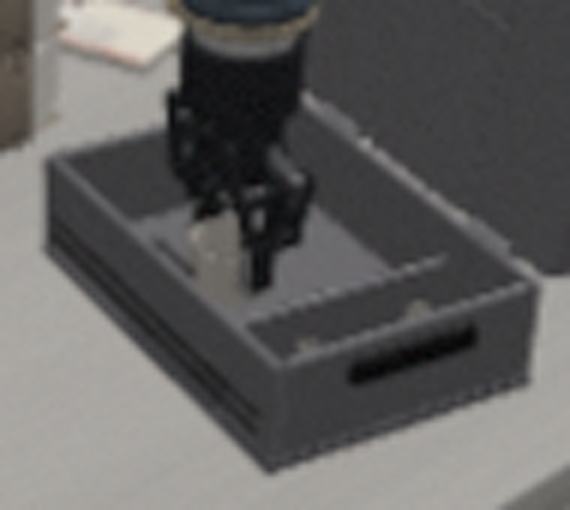

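Contact came at 186.7 mm, which matches the floor height. Releasing and retreating straight up.

Run:
```python
from h import *
np.set_printoptions(precision=1,suppress=True)
manip.gripper_open(); x=manip.sense();p=np.array(x["tcp_pos"]); print(x["grip_width"])
manip.move_l([p[0],p[1],260],None,80)
manip.move_l([p[0],p[1],430],None,200)
manip.move_l(np.array([p[0],p[1],430])-cx*280,None,250)
x=manip.sense(); print(x["tcp_pos"],x["contact_force"],x["time"])
o=[]
for n in("scene","top"):
    f=manip.grab_frame(n);a=f["pixels"]
    cv2.imwrite(f"pics/{n}12f.png",a)
    r=manip.pinpoint(f,"cutter_small_mid"); print(n,r[:3], proj(f,car(-12,40,25)))
    x0,y0,x1,y1=(225,90,345,230) if n=="scene" else (250,125,380,235)
    cv2.imwrite(f"pics/{n}12.png",cv2.resize(a[y0:y1,x0:x1],None,fx=4.2,fy=4.2,interpolation=cv2.INTER_CUBIC))
```

```text
85.47958338963402
[656.4  63.3 429.7] [ 0.4  0.2 -0.1] 32.7167
scene [{'uv': [198.2, 287.3], 'score': 0.68}, {'uv': [272.7, 195.4], 'score': 0.45}, {'uv': [323.5, 136.4], 'score': 0.29}] [273.2 192.5]
top [{'uv': [161.8, 226.1], 'score': 0.49}, {'uv': [194.0, 200.8], 'score': 0.48}, {'uv': [300.7, 169.7], 'score': 0.45}] [299.4 169.8]
```

View pics/scene12.png

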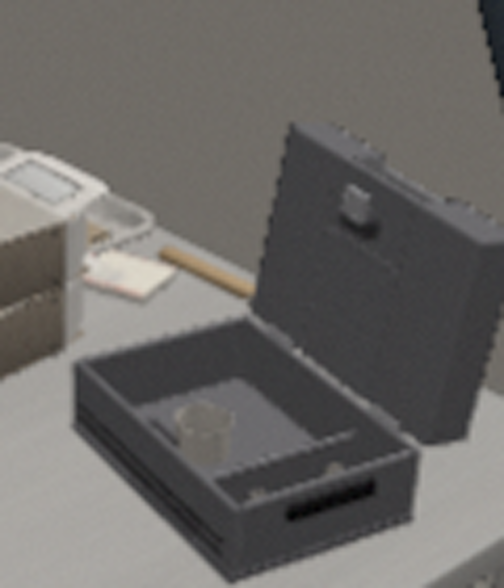

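View pics/top12.png

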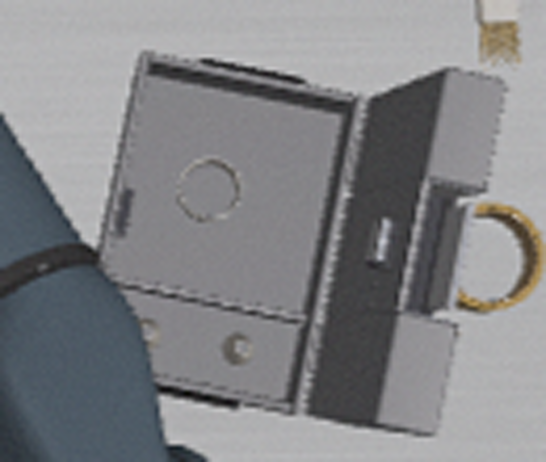

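View pics/top12f.png

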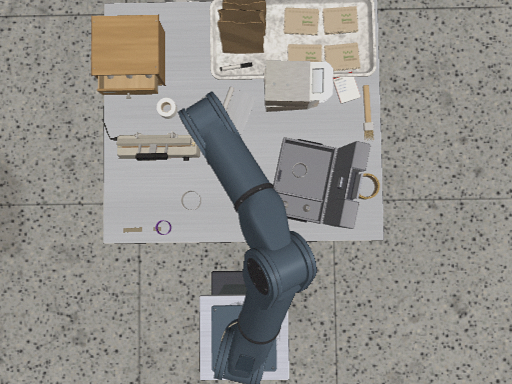

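The ring stands upright in the wide bay, at about (208,190) in the top crop and near bay x=-12 mm, y=+2 mm. The lid is still back at its stop, and the nozzles, big cutter (191,200) and tape roll haven't moved.

```bash
python3 -c "
from h import *
manip.job_done()"
```

```text
the job is handed in; nothing more can be done
```

I completed the job and handed it in at about 33 s of the 72 s allowed; no verdict is reported.

**What I did**
- **Lid:** I hooked the paddle with the closed fingertips and lifted it, and the lid came up with it. I swung the lid back along its arc until the force guard tripped.
- **Cutter:** I grasped the small grey cutter at about 51 mm opening and lowered it into the wide bay. Contact came at a tool height of 186.7 mm, against about 186 mm expected for the bay floor. I then released it and pulled back to clear space.

**What the last checks showed**
- **Lid angle:** overlays in both views put the lid at 1.72 rad, and the lip point found by the networks gave 1.74 rad. In the final pictures the lid looks unchanged.
- **Cutter position:** it stands upright near the middle of the wide bay, about 12 mm towards the front. The detections are 1 to 3 pixels from where I predicted.
- **Left alone:** the larger cutter, tape roll and purple ring look unmoved. Both nozzles are standing, though the arm partly hid one in the last top view.
- **Contact:** the force on the tool was about 0 N at the end.

**Weak points**
- **Paddle angle:** I judged it from the commanded path and the pictures only, since nothing measures it directly.
- **Camera disagreement:** fitted separately, the two cameras put the carrier about 9 mm apart. I weighted the fit towards the top view, and it held up in use.
- **Detector:** for the small cutter it still ranked the purple look-alike first, so I identified it by position and colour.

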